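Set the label colour wheel and print

ROBOT

A 7-joint arm with a two-finger parallel gripper is mounted at the origin on the work surface. World frame = base frame: x ahead of the robot, y to its left, z up, the work surface at z = 0. Lengths are in m, angles in rad, forces in N, time in s.
With the tool pointing down it reaches from about 0.4 to 0.85 m from the base axis. Payload 10.4 kg.
Tool frame: the origin (TCP) lies at the very end of the fingers, on their centre line; the grasp point (between the pads) lies 19 mm behind it; z points along the fingers, y is the line along which they close (so a half turn about z gives the same grasp; the last joint's range is limited). The gripper opens to 87 mm and grips with 3 to 60 N. Pads are 19 mm wide; open, the fingers measure 117 mm over their backs; the gripper's body (75 mm by 190 mm) begins 51 mm behind the grasp point.
Start: joints at [-1.356, 0.332, -0.065, 1.46, 0.022, 1.35, -0.088], TCP at [0.147, 0.607, 0.223] pointing down, gripper open.
Joint ranges: [-2.6, 2.6], [-0.5, 2.12], [-1.47, 1.34], [0.16, 2.42], [-1.27, 4.41], [0.06, 2.06], [-2.6, 2.6]. Speed limits (rad/s): [2.22, 2.22, 2.79, 2.79, 3.14, 3.14, 3.14].

INTERFACE

Orientations are given as a unit quaternion [x, y, z, w].
In Python, from bench import r gives the robot as it stands.
- The arm moves only by the shell command python3 -m crank 'ROWS' [FORCE]. ROWS is JSON, a list that holds one entry, the list of rows, each a list of 5 numbers: the shift along the tool's x, y, z in mm, then the turn about the tool's z in degrees, then the opening, from -1 (shut) to 1 (fully open). A call has 1 to 20 rows; each row is the pose to reach, as a shift and turn from the pose commanded when the call began, along the tool's axes at that moment; what a row does not reach only later rows make up. A row lasts 1/10 s, in which the tool goes at most 50 mm and 8.59 degrees, less where a joint would pass 70% of its speed; a pose out of reach is approached as far as the arm can. A call with a gripper value outside its range is refused whole. The fingers move at their own pace and stop on an object; FORCE is the grip in N (left out, the last holds). Time passes only in rows, so rows that repeat a pose let the fingers close. It gives the time, the measured TCP pose, the force, the opening and the grip force at its end, in the units of the state.
- r.read_state(): the state, without advancing time (a new reading comes with each control period).
- r.camera(name): name is "side" or "top" or "wrist"; returns a dict with "image" (400x640x3 uint8, red, green, blue), "vfov" (degrees; the focal length in pixels is half the picture's height over the tangent of half this angle, whatever the lens; pixels are square), "cx", "cy" (the principal point, pixels), "k1" (the pictures are not rectified: a ray, as slopes to the right and down, at radius r is drawn at 1 + k1 r^2 times it, then the intrinsics apply), "eye" and "attitude" of the camera in the world. Camera axes: x right, y down, z forward; pixel columns grow to the right and rows downward; lengths in m; the calibration is good to about 2 mm. A picture is of the moment at which its call begins. There is no depth.
- r.close_job(): hands the job in; it is judged then, once.
The state is a dict: "time": time; "joint_positions": joint angles; "joint_vel": joint speeds; "joint_torque": joint torques, N m; "ee_pos": TCP position; "eef_rot": TCP orientation; "ft_force": force on the tool from outside, world axes, zero at the start; "torque": the same for the moment, N m; "width": finger opening in m; "grip_force": force on a finger pad.
Only numpy, scipy, OpenCV 4.12 (cv2) and the standard library are available. Lean on these libraries where they do the work, as an engineer would, in place of code of your own. Each camera call takes 0.05 s, during which the arm holds its last target. There are 200 camera calls.

TASK

Set the label dispenser for the jar standing on the sample pad: with a fingertip, gently flick the edge of the black code wheel click by click until the wedge of that jar's lid colour rests at the black arrow, then press the blue print button fully down and let it come up. Only touch and push: do not squeeze or force the wheel, never press the button on a wrong colour, leave the wheel set, and leave the jars and everything else where they stand.

Things in the scene. Friction and masses are not known exactly. Their poses are not given: they have to be found in the camera images.
- dispenser: Pale grey label dispenser fixed to the table, 160 mm (x) by 200 mm (y), deck 50 mm above the table. Origin: middle of its underside; z up, x from its front (facing the robot) to its back, y to its left seen from the robot. Wheel axis at x -60, y 0 mm. A label roll stands on the rear left of the deck (centre x +45, y +50 mm), its top 104 mm above the table.
- wheel_centre (a point): Centre of the code wheel's top face, 69 mm above the table; keeps the dispenser's axes and does not turn. The wheel is a flat black disc on an upright axis, 16 mm thick, radius 32 mm, with six straight lugs 8 mm wide reaching out to radius 50 mm. The deck's front edge is 20 mm towards -x of here, so the wheel's front overhangs with free space below it.
- code_wheel (a joint): Wheel angle (rad), growing anticlockwise from above (front lugs move to the dispenser's -y, the robot's right). Clicks every 1.047: 0 white wedge at the arrow, 1.047 blue, 2.094 violet, 3.142 green, 4.189 yellow, 5.236 red, 6.283 white; end stops just past 0 and 6.283. Starts at white, blue or violet. Takes 1 to 3 N at a lug's end; well damped, does not run on.
- wheel_front (a point): Fixed point at the wheel's front, 50 mm towards -x from the axis, 61 mm above the table (mid-thickness), midway between the two front lugs when at rest. At each stop the lugs lie 30, 90, 150, 210, 270, 330 degrees round from the dispenser's +x axis. Pushed past half way (30 degrees) a lug snaps into the next stop when left free; short of that it snaps back.
- arrow (a point): Black arrow on the deck, 47 mm towards +x from the wheel's axis, pointing at it. The wheel's top face is divided into six coloured wedges of 60 degrees, radius 31 mm; the wedge that faces the arrow is the colour selected.
- print_button_top (a point): Centre of the top of the blue round print button (26 mm wide) on the deck, right rear of the wheel; top about 72 mm above the table. Pushed straight down.
- print_button (a joint): How far the print button is pressed (m): 0 up, 0.006 fully down; springs back. Starts to move at 1.5 N, fully down at 5 N.
- pad_top (a point): Centre of the top of the round sample pad, a black disc 72 mm wide and 6 mm high with a white face, on the table left of the dispenser.
- jar_green_mid (a point): Centre, half-way up, of the small amber jar with green lid and green band: 48 mm wide, 70 mm high. One of the three jars stands on the sample pad, the other two on the tray.
- jar_yellow_mid (a point): Centre, half-way up, of the small amber jar with yellow lid and yellow band: 48 mm wide, 70 mm high. One of the three jars stands on the sample pad, the other two on the tray.
- jar_red_mid (a point): Centre, half-way up, of the small amber jar with red lid and red band: 48 mm wide, 70 mm high. One of the three jars stands on the sample pad, the other two on the tray.
- roll_plum: Plum wrapped sweet roll, 100 mm long, 28 mm thick, lying on the cream tray (340 by 240 mm, rim 24 mm high) at the robot's right. Origin: middle of its underside.
- roll_grey: Grey-green wrapped sweet roll, 100 by 28 mm, lying on the same tray. Origin: middle of its underside.
- bowl: Steel bowl, 150 mm wide, 60 mm high, on the left. Origin: middle of its underside.
- amber_bottle: Amber glass bottle, 52 mm wide, 120 mm high, left of the dispenser. Origin: middle of its underside.
- syringe: White oral syringe, about 115 mm long, lying on the table, left and near the robot. Origin: under the middle of its barrel.
Things that resemble listed ones, but are neither listed nor needed, are in the scene too. Of the things that look like the part that bears jar_red_mid, the middle-sized one is meant.

How it is judged:
On the way, in this order (a step that is already met when the one before it is completed fails the run):
1. the wheel rests at the colour of the jar on the pad (((horizontal distance between jar_green_mid and pad_top below 0.02 m and value of joint code_wheel between 2.942 and 3.342 rad) or (horizontal distance between jar_yellow_mid and pad_top below 0.02 m and value of joint code_wheel between 3.989 and 4.389 rad) or (horizontal distance between jar_red_mid and pad_top below 0.02 m and value of joint code_wheel between 5.036 and 5.436 rad)) and velocity of joint code_wheel between -0.15 and 0.15 rad/s), for 0.2 s.
2. the print button is pressed fully down with the wheel at that colour (((horizontal distance between jar_green_mid and pad_top below 0.02 m and value of joint code_wheel between 2.942 and 3.342 rad) or (horizontal distance between jar_yellow_mid and pad_top below 0.02 m and value of joint code_wheel between 3.989 and 4.389 rad) or (horizontal distance between jar_red_mid and pad_top below 0.02 m and value of joint code_wheel between 5.036 and 5.436 rad)) and value of joint print_button above 0.0045 m), for 0.04 s.
At the end, for the whole second after the job is handed in: The wheel rests within 0.2 rad of the stop whose colour matches the lid of the jar on the pad, the print button has been pressed and is up again, the jars stand upright within 15 mm of where they were and the other loose things within 20 mm (all of step 1 and value of joint print_button below 0.0015 m and distance of each of jar_green_mid, jar_yellow_mid, jar_red_mid from where it was at the start of the episode below 0.015 m and angle between each of jar_green_mid, jar_yellow_mid, jar_red_mid's own z axis and vertical below 0.15 rad and distance of each of roll_plum, roll_grey, bowl, amber_bottle, syringe from where it was at the start of the episode below 0.02 m); the robot touches nothing.
It fails at once if the print button is pressed while the wheel is at a wrong colour or between clicks (value of joint print_button above 0.003 m and not ((horizontal distance between jar_green_mid and pad_top below 0.02 m and value of joint code_wheel between 2.842 and 3.442 rad) or (horizontal distance between jar_yellow_mid and pad_top below 0.02 m and value of joint code_wheel between 3.889 and 4.489 rad) or (horizontal distance between jar_red_mid and pad_top below 0.02 m and value of joint code_wheel between 4.936 and 5.536 rad))).
It fails at once if the wheel is squeezed or forced (over 40 N) (contact force between the fingers and code_wheel above 40 N).
It fails at once if a jar is moved, lifted or tipped (distance of any of jar_green_mid, jar_yellow_mid, jar_red_mid from where it was at the start of the episode above 0.015 m or angle between any of jar_green_mid, jar_yellow_mid, jar_red_mid's own z axis and vertical above 0.3 rad).
It fails at once if another loose thing is moved (distance of any of roll_plum, roll_grey, bowl, amber_bottle, syringe from where it was at the start of the episode above 0.02 m).
It also fails if it takes over 64 s, if anything falls off the work surface, if the arm or the gripper's body presses on something with over 40 N, if the wrist force passes 120 N, or if a joint passes its speed limit or range.

## Working session

There is one attempt and no reset: what is moved stays moved. The work goes in short steps, Python scripts to look and compute and a shell command to move; the robot and the scene stay as the last step left them, time stands still between calls to the robot, and variables do not carry over. Pictures are saved under pics/ and viewed, at most 13 in all, crops included, and the job is handed in when it is done.

```bash
mkdir -p pics
cat > h.py <<'E'
import numpy as np, cv2
from scipy.spatial.transform import Rotation as R
from bench import r
def snap(n,f):
    c=r.camera(n); cv2.imwrite(f,c["image"][:,:,::-1]); 
    import pickle; pickle.dump(c,open(n+".pkl","wb")); return c
def rot(c):
    a=np.array(c["attitude"]); return a if a.shape==(3,3) else R.from_quat(a).as_matrix()
def K(c):
    f=200/np.tan(np.radians(c["vfov"])/2); return np.array([[f,0,c["cx"]],[0,f,c["cy"]],[0,0,1.]])
def at(c,u,v,z):
    p=(np.linalg.inv(K(c))@[u,v,1])[:2]; s=p.copy()
    for _ in range(30): s=p/(1+c["k1"]*(s@s))
    d=rot(c)@[*s,1]; e=np.array(c["eye"]); return e+d*(z-e[2])/d[2]
def px(c,P):
    q=rot(c).T@(np.array(P)-c["eye"]); s=q[:2]/q[2]; s=s*(1+c["k1"]*(s@s)); return (K(c)@[*s,1])[:2]
E
python3 - <<'E'
from h import *
for n in("top","side"):
    c=snap(n,f"pics/{n}0.png"); print({k:v for k,v in c.items() if k!="image"})
print(r.read_state())
E
```

```text
{'vfov': 57.34489417297696, 'cx': 324.86704008223813, 'cy': 197.47278192171436, 'k1': -0.030862940830831465, 'eye': array([0.31538787, 0.00398025, 1.05388552]), 'attitude': array([ 0.71104826, -0.69776133,  0.05481987, -0.06733699])}
{'vfov': 48.61734339948118, 'cx': 319.6836559187984, 'cy': 198.633788242887, 'k1': 0.0373023119216624, 'eye': array([ 0.19139335, -0.81824341,  0.96038744]), 'attitude': array([ 0.90975432, -0.15426221,  0.06860362, -0.37926744])}
{'time': 0.1, 'joint_positions': array([-1.35562664,  0.3328192 , -0.06466901,  1.46081843,  0.021644  ,
        1.34986921, -0.08849792]), 'joint_vel': array([-0.00012671, -0.00139769,  0.00181515, -0.00205274,  0.0012813 ,
        0.001198  ,  0.00138254]), 'joint_torque': array([ 1.15503783e-03, -6.24539208e+01,  2.45689804e-02, -3.90723681e+01,
       -6.14416064e-02,  3.64843919e-02,  1.12806842e-04]), 'ee_pos': array([0.14716931, 0.60709933, 0.22184543]), 'eef_rot': array([ 1.18604552e-01,  9.92941383e-01, -6.08792711e-04, -1.98655083e-05]), 'ft_force': array([-0.0405003 , -0.56726409, -0.05389433]), 'torque': array([0.01140863, 0.05215225, 0.02601034]), 'grip_force': 0.0, 'width': 0.08678529043252085}
```

View pics/top0.png

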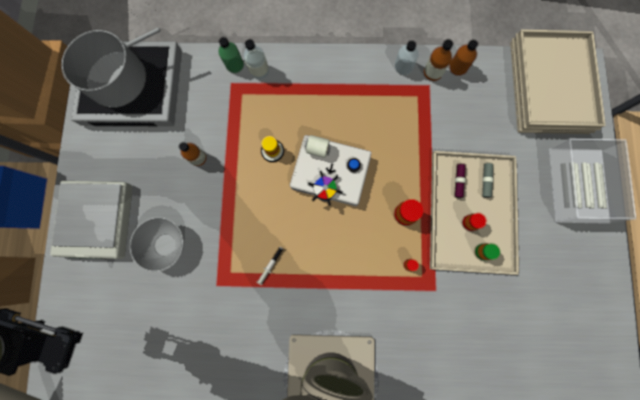

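View pics/side0.png

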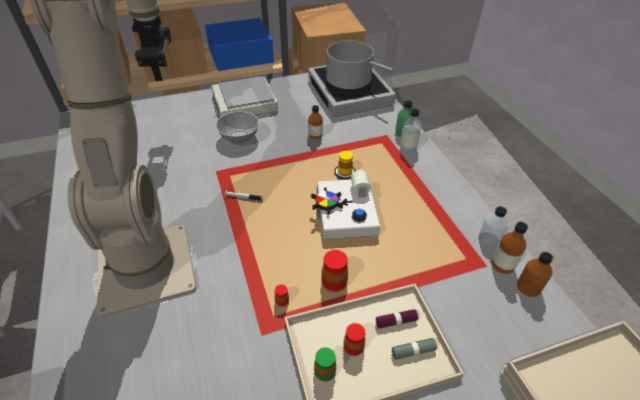

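The jar on the pad, at top (270,147), has a yellow lid. The dispenser is at about (330,172), rotated. Next I'll enlarge it.

Run:
```python
import pickle; from h import *
c=pickle.load(open("top.pkl","rb")); 
im=c["image"][125:215,280:380,::-1]; cv2.imwrite("pics/z1.png",cv2.resize(im,None,fx=6.6,fy=6.6,interpolation=cv2.INTER_CUBIC))
```

```text
(no output)
```

View pics/z1.png

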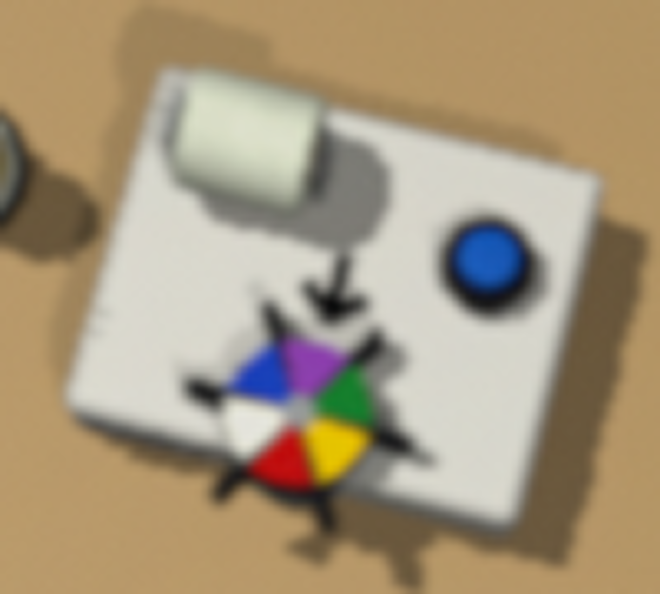

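Violet faces the arrow, and green then yellow come next, so the wheel needs two anticlockwise clicks (front lugs move to the robot's right). In the crop, the wheel centre is at (300,410), the button at (488,258) and the deck corners at (165,70), (600,180), (515,518), (70,402).

Run:
```python
import pickle; from h import *
c=pickle.load(open("top.pkl","rb")); f=lambda u,v,z:at(c,280+u/6.6-.4,125+v/6.6-.4,z)
w=f(300,410,.069);b=f(488,258,.072);print("wheel",w,"btn",b)
C=[f(*p,.05) for p in((165,70),(600,180),(515,518),(70,402))]
m=np.mean(C,0);print("centre",m)
dx=(C[0]+C[1]-C[2]-C[3]);dy=(C[0]+C[3]-C[1]-C[2]);print([np.linalg.norm(v)/2 for v in(dx,dy)])
print(np.degrees([np.arctan2(dx[1],dx[0]),np.arctan2(-dy[0],dy[1])]))
th=np.mean([np.arctan2(dx[1],dx[0]),np.arctan2(-dy[0],dy[1])]);x=np.array([np.cos(th),np.sin(th)]);y=np.array([-x[1],x[0]])
print("wheel from dispenser",m[:2]-.06*x, "btn rel",(b-w)[:2]@x,(b-w)[:2]@y)
print("yellow",at(c,270,147,.07))
s=r.read_state();print(R.from_quat(s["eef_rot"]).as_matrix().round(3))
c2=pickle.load(open("side.pkl","rb"));print(px(c2,w),px(c2,b))
```

```text
wheel [0.51731189 0.02332903 0.069     ] btn [ 0.58309186 -0.05427185  0.072     ]
centre [0.57388674 0.00899274 0.05      ]
[np.float64(0.15264419496102433), np.float64(0.19495861490295108)]
[-13.63387229 -13.87660417]
wheel from dispenser [0.51560752 0.02325922] btn rel 0.08234494386039744 -0.05973450042745128
yellow [0.6283828  0.18028979 0.07      ]
[[-0.972  0.236 -0.   ]
 [ 0.236  0.972 -0.001]
 [-0.    -0.001 -1.   ]]
[326.79431234 198.65751446] [358.65383857 211.04653755]
```

```bash
python3 -m crank '[[[-25,-25,0,5,-1],[-60,-60,0,12,-1],[-95,-92,0,20,-1],[-130,-126,0,28,-1],[-165,-160,0,36,-1],[-200,-194,0,44,-1],[-235,-227,0,52,-1],[-270,-260,0,60,-1],[-305,-294,0,68,-1],[-340,-328,0,76,-1],[-375,-362,0,84,-1],[-405,-391,0,90,-1],[-428,-413,0,90,-1],[-440,-425,0,90,-1],[-445,-429,0,90,-1],[-445,-429,0,90,-1],[-445,-429,0,90,-1],[-445,-429,0,90,-1]]]'
python3 - <<'E'
from h import *
snap("wrist","pics/w1.png"); snap("top","pics/t1.png");s=r.read_state();print(s);print(R.from_quat(s["eef_rot"]).as_matrix().round(3))
E
```

```text
time: 1.9
ee_pos: [0.4781, 0.0869, 0.2224]
eef_rot: [0.785, 0.619, -0.0, -0.0]
ft_force: [-0.4, -0.1, 0.4]
width: 0.0005
grip_force: 0.0
{'time': 2.0, 'joint_positions': array([-0.77445055,  0.00473813,  0.50868475,  1.84037232, -0.00266695,
        1.29713599, -0.50124092]), 'joint_vel': array([ 0.00336144, -0.00023831,  0.00457433, -0.00217372, -0.00140511,
       -0.00037085,  0.00126112]), 'joint_torque': array([ 1.24412833e-02, -3.26421475e+01,  6.79512718e-02, -3.85121191e+01,
       -7.09635741e-02, -1.26371968e-03, -1.25025315e-02]), 'ee_pos': array([0.47827949, 0.0865928 , 0.22251183]), 'eef_rot': array([ 7.85493886e-01,  6.18869403e-01,  2.64572041e-05, -1.30056314e-04]), 'ft_force': array([0.12705393, 0.07673813, 0.26458486]), 'torque': array([-0.09771213,  0.07991256, -0.05756734]), 'grip_force': 0.0, 'width': 0.0002547615228860275}
[[ 0.234  0.972 -0.   ]
 [ 0.972 -0.234  0.   ]
 [ 0.    -0.    -1.   ]]
```

View pics/w1.png

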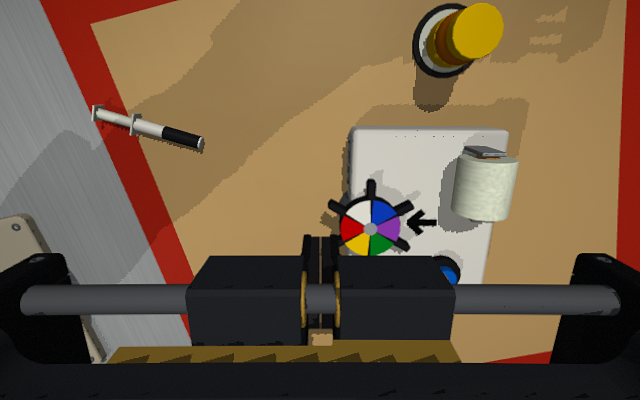

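The wrist view shows the wheel centre at (370,228), the violet wedge at the arrow, the yellow jar on the pad, and the closed fingertips near (320,240).

Run:
```python
import pickle; from h import *
c=pickle.load(open("wrist.pkl","rb")); w=at(c,370,228,.069); print(w, at(c,448,270,.072))
e=np.array([0.4783,0.0867,.2225]);print(px(c,e),px(c,e+[0,0,.003]))
x=np.array([.9713,-.2377]);y=np.array([.2377,.9713])
for W in(w[:2],np.array([.5165,.0233])): d=e[:2]-W; print(d@x*1e3,d@y*1e3)
```

```text
[0.51790241 0.02545732 0.069     ] [ 0.59008127 -0.04076675  0.072     ]
[319.10817425 253.41131649] [319.0944854  256.00414439]
-53.02320488628867 50.07152502170288
-52.17383999999996 52.50028000000001
```

Run:
```python
import pickle; from h import *
c=pickle.load(open("wrist.pkl","rb")); e=np.array([0.4783,0.0867,.2225]);d=np.array([.972,-.234,0])
for o in(-15,-10,10,15): print(o,px(c,e+d*o/1e3),px(c,e+d*o/1e3+[.234*.0095,.972*.0095,0]))
cv2.imwrite("pics/z2.png",cv2.resize(c["image"][190:370,270:410,::-1],None,fx=3.3,fy=3.3,interpolation=cv2.INTER_CUBIC))
```

```text
-15 [291.89710735 253.39748252] [291.46602384 237.61644363]
-10 [300.96921139 253.40038141] [300.68299417 237.62085466]
10 [337.24563406 253.42910463] [337.53834734 237.65125813]
15 [346.3158587  253.44056985] [346.75337487 237.66205183]
```

View pics/z2.png

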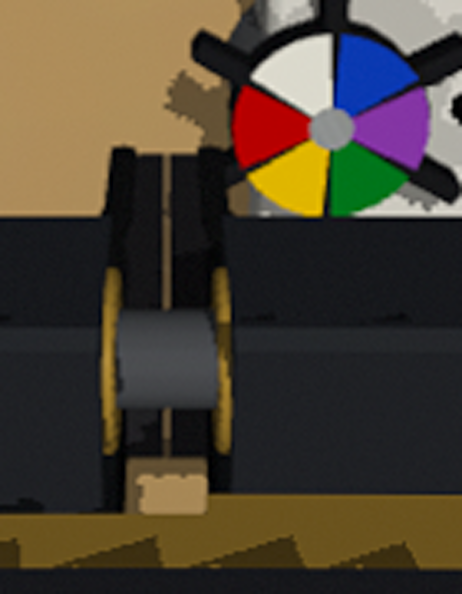

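```bash
python3 -m crank '[[[0,6,30,0,-1],[0,6,65,0,-1],[0,6,100,0,-1],[0,6,130,0,-1],[0,6,150,0,-1],[0,6,162,0,-1],[0,6,167,0,-1],[0,6,167,0,-1],[0,6,167,0,-1]]]'; python3 -m crank '[[[-4,0,0,0,-1],[-8,0,0,0,-1],[-11,0,0,0,-1],[-14,0,0,0,-1],[-17,0,0,0,-1],[-20,0,0,0,-1],[-23,0,0,0,-1],[-26,0,0,0,-1],[-29,0,0,0,-1],[-32,0,0,0,-1],[-35,0,0,0,-1],[-38,0,0,0,-1]]]';  python3 - <<'E'
from h import *
c=snap("wrist","pics/w2.png");cv2.imwrite("pics/w2c.png",c["image"][:,:,::-1])
E
```

```text
time: 2.9
ee_pos: [0.4851, 0.0846, 0.0565]
eef_rot: [0.786, 0.618, 0.001, 0.0]
ft_force: [0.1, -0.0, 0.7]
width: 0.0005
grip_force: 0.0
time: 4.1
ee_pos: [0.4755, 0.0469, 0.0555]
eef_rot: [0.786, 0.618, 0.0, 0.0]
ft_force: [-0.3, -0.4, 0.6]
width: 0.0003
grip_force: 0.0
```

View pics/w2.png

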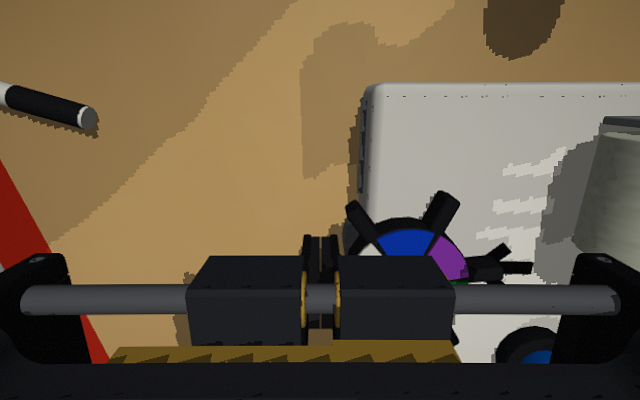

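The wheel is turning the right way: the blue wedge is now at the top (410,240), so it has moved about 25–30°. I'll push the rest of the click, then lift off.

```bash
python3 -m crank '[[[-2,0,0,0,-1],[-4,0,0,0,-1],[-6,0,0,0,-1],[-8,0,0,0,-1],[-9,0,0,0,-1],[-9,0,0,0,-1],[-9,0,0,0,-1]]]'; python3 -m crank '[[[0,0,-10,0,-1],[0,0,-30,0,-1],[0,0,-45,0,-1],[10,0,-50,0,-1],[30,0,-50,0,-1],[43,0,-50,0,-1],[47,0,-50,0,-1],[47,0,-50,0,-1]]]';  python3 - <<'E'
from h import *
snap("wrist","pics/w3.png")
E
```

```text
time: 4.85
ee_pos: [0.4735, 0.0387, 0.0556]
eef_rot: [0.786, 0.618, 0.0, 0.0]
ft_force: [-0.1, 0.4, -0.1]
width: 0.0005
grip_force: 0.0
time: 5.65
ee_pos: [0.4843, 0.0847, 0.1051]
eef_rot: [0.786, 0.619, -0.0, 0.0]
ft_force: [-0.6, -0.9, -0.3]
width: 0.0004
grip_force: 0.0
```

View pics/w3.png

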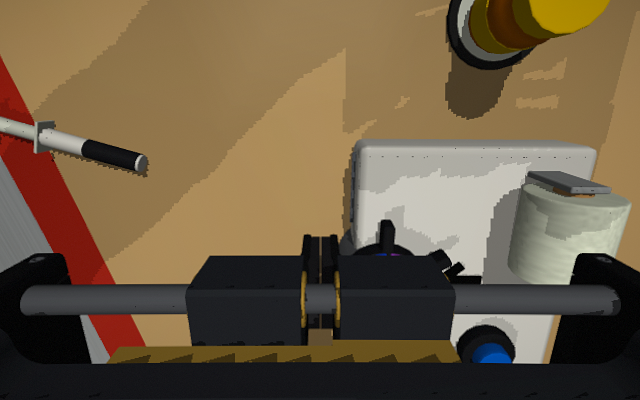

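A lug now rests pointing straight left at (388,235), with the blue/violet boundary on it, so green is at the arrow. I'll do the second click the same way, then look from a clear position.

```bash
python3 -m crank '[[[0,0,20,0,-1],[0,0,40,0,-1],[0,0,50,0,-1],[0,0,50,0,-1],[-5,0,50,0,-1],[-9,0,50,0,-1],[-12,0,50,0,-1],[-15,0,50,0,-1],[-18,0,50,0,-1],[-21,0,50,0,-1],[-24,0,50,0,-1],[-27,0,50,0,-1],[-30,0,50,0,-1],[-33,0,50,0,-1],[-36,0,50,0,-1],[-39,0,50,0,-1],[-42,0,50,0,-1],[-45,0,50,0,-1],[-47,0,50,0,-1],[-47,0,50,0,-1]]]'; python3 -m crank '[[[0,0,0,0,-1],[0,0,0,0,-1],[0,0,-15,0,-1],[0,0,-45,0,-1],[0,0,-80,0,-1],[0,-30,-110,0,-1],[0,-60,-130,0,-1],[0,-60,-130,0,-1],[0,-60,-130,0,-1]]]';  python3 - <<'E'
from h import *
snap("wrist","pics/w4.png")
a=cv2.resize(snap("top","pics/t4.png")["image"][125:215,280:380,::-1],None,fx=4,fy=4,interpolation=cv2.INTER_CUBIC)
b=cv2.resize(snap("side","pics/s4.png")["image"][165:255,280:400,::-1],None,fx=4,fy=4,interpolation=cv2.INTER_CUBIC)[:,:390]
cv2.imwrite("pics/z4.png",np.hstack([a,b]))
E
```

```text
time: 7.7
ee_pos: [0.4734, 0.0383, 0.0555]
eef_rot: [0.786, 0.618, 0.0, 0.0]
ft_force: [-0.3, -0.0, 0.5]
width: 0.0002
grip_force: 0.0
time: 8.6
ee_pos: [0.4153, 0.0531, 0.1859]
eef_rot: [0.786, 0.619, 0.001, -0.0]
ft_force: [0.4, -1.0, -0.6]
width: 0.0005
grip_force: 0.0
```

View pics/z4.png

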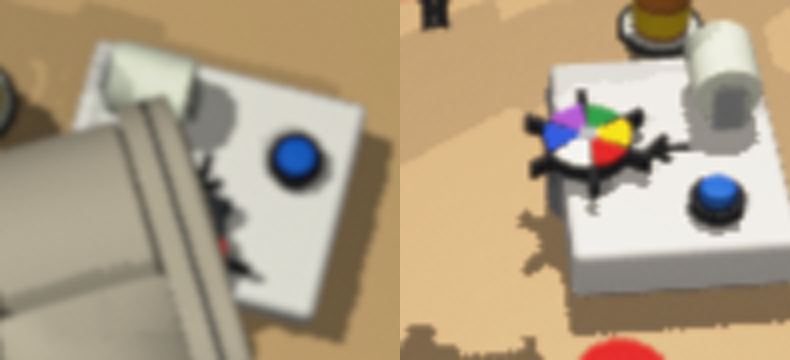

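The side crop shows the wheel at (588,133) with yellow towards the arrow at (660,148). I'll confirm this by sampling the wedge colours at projected points.

Run:
```python
import pickle; from h import *
for f in("side","wrist"):
  c=pickle.load(open(f+".pkl","rb"))
  for a in range(-60,300,30):
    t=np.radians(a-13.75); p=px(c,[.517+.021*np.cos(t),.0243+.021*np.sin(t),.069]); u,v=np.round(p).astype(int)
    if 0<=u<640 and 0<=v<400: print(f,a,p.round(),c["image"][v,u])
  print(px(c,[.517+.047*.9713,.0243-.047*.2377,.05]))
```

```text
side -60 [331. 203.] [229  41  40]
side -30 [333. 201.] [224  74  38]
side 0 [334. 198.] [245 228  27]
side 30 [332. 196.] [231 205  35]
side 60 [329. 194.] [ 52 164  75]
side 90 [326. 193.] [ 89 106 106]
side 120 [322. 194.] [181  93 212]
side 150 [320. 196.] [ 95  75 173]
side 180 [319. 199.] [ 53  94 222]
side 210 [321. 201.] [173 171 184]
side 240 [324. 203.] [245 243 240]
side 270 [327. 204.] [189 176 167]
[342.54008856 202.07624541]
wrist -60 [446. 216.] [188   0   0]
wrist -30 [456. 208.] [169   0   0]
wrist 0 [461. 197.] [228 187   0]
wrist 30 [459. 185.] [64 47 10]
wrist 60 [451. 177.] [  0 121  29]
wrist 90 [440. 174.] [42 26 49]
wrist 120 [427. 177.] [137  54 169]
wrist 150 [418. 185.] [ 14  44 134]
wrist 180 [413. 196.] [  7  59 182]
wrist 210 [416. 208.] [174 173 160]
wrist 240 [423. 216.] [223 222 210]
wrist 270 [434. 218.] [168 168 158]
[479.86819264 190.6939595 ]
```

View pics/w4.png

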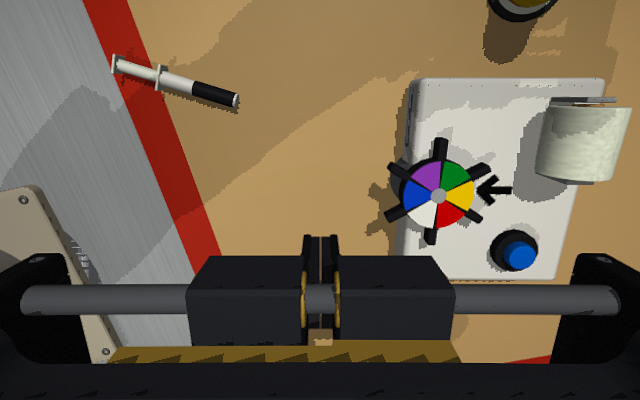

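The wrist view shows yellow exactly at the arrow (460,195 against 485,190), with the lugs at the stop angles. The button top is at about (521,255). Now I'll locate the button.

Run:
```python
import pickle; from h import *
c=pickle.load(open("wrist.pkl","rb")); P=[at(c,521,255,.072)]; print(P)
for f in("top","side","wrist"):
  c=pickle.load(open(f+".pkl","rb")); im=c["image"].astype(int)
  m=((im[...,2]>im[...,0]+60)&(im[...,2]>im[...,1]+30)).astype(np.uint8)
  n,l,s,ce=cv2.connectedComponentsWithStats(m)
  g=px(c,[.586,-.05,.072]); i=min(range(1,n),key=lambda i:np.hypot(*(ce[i]-g))+(99 if s[i][4]<15 else 0)); print(f,g,ce[i],s[i],at(c,*ce[i],.070))
s=r.read_state();print(s["ee_pos"])
M=R.from_quat(s["eef_rot"]).as_matrix()
for q in([.583,-.053],[.585,-.05]): print((M.T@(np.array([*q,.072])-s["ee_pos"])*1e3).round(1))
```

```text
[array([ 0.58445923, -0.04983952,  0.072     ])]
top [352.00253449 162.64965668] [353.475  163.6625] [349 159  10  10  80] [ 0.58371558 -0.05421152  0.07      ]
side [359.01558986 209.75261684] [358.96825397 212.25396825] [355 209   9   8  63] [ 0.58298125 -0.05711431  0.07      ]
wrist [522.70781685 254.8084307 ] [519.44298246 254.86842105] [504 241  32  29 684] [ 0.58414142 -0.05070318  0.07      ]
[0.41525043 0.0523724  0.18468241]
[-62.6 188.  112.6]
[-59.3 189.2 112.6]
```

```bash
python3 -m crank '[[[-10,30,0,0,-1],[-22,65,0,0,-1],[-34,100,0,0,-1],[-46,138,0,0,-1],[-56,168,0,0,-1],[-61,184,0,0,-1],[-62,188,0,0,-1],[-62,188,0,0,-1],[-62,188,30,0,-1],[-62,188,60,0,-1],[-62,188,85,0,-1],[-62,188,100,0,-1],[-62,188,105,0,-1],[-62,188,105,0,-1],[-62,188,105,0,-1]]]';  python3 - <<'E'
from h import *
a=cv2.resize(snap("side","pics/s5.png")["image"][165:255,280:400,::-1],None,fx=5,fy=5,interpolation=cv2.INTER_CUBIC)
cv2.imwrite("pics/z5.png",a);print(r.read_state()["ee_pos"])
E
```

```text
time: 10.25
ee_pos: [0.5839, -0.0518, 0.0817]
eef_rot: [0.786, 0.618, 0.001, 0.0]
ft_force: [-0.4, -0.3, 0.6]
width: 0.0004
grip_force: 0.0
[ 0.58394991 -0.05181259  0.08178553]
```

View pics/z5.png

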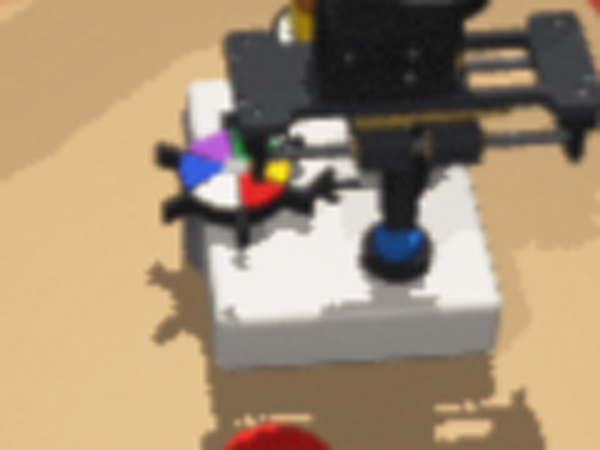

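The fingertip is centred over the blue button (400,240) and the wheel is still at yellow. Now I'll press.

```bash
python3 -m crank '[[[-2,0,3,0,-1],[-2,0,7,0,-1],[-2,0,9,0,-1],[-2,0,11,0,-1],[-2,0,13,0,-1],[-2,0,14,0,-1],[-2,0,15,0,-1],[-2,0,15,0,-1],[-2,0,15,0,-1]]]'
```

```text
time: 11.2
ee_pos: [0.5828, -0.0539, 0.0664]
eef_rot: [0.786, 0.618, 0.0, -0.0]
ft_force: [-4.6, -0.0, 12.2]
width: 0.0004
grip_force: 6.2
```

```bash
python3 -m crank '[[[0,0,1,0,-1],[0,0,1,0,-1],[0,0,1,0,-1]]]'
python3 - <<'E'
from h import *
a=cv2.resize(snap("side","pics/s6.png")["image"][190:235,330:390,::-1],None,fx=8,fy=8,interpolation=cv2.INTER_CUBIC)
cv2.imwrite("pics/z6.png",a)
E
```

```text
time: 11.5
ee_pos: [0.5829, -0.0539, 0.0662]
eef_rot: [0.786, 0.618, 0.0, -0.0]
ft_force: [-9.4, 0.7, 21.1]
width: 0.0006
grip_force: 10.9
```

View pics/z6.png

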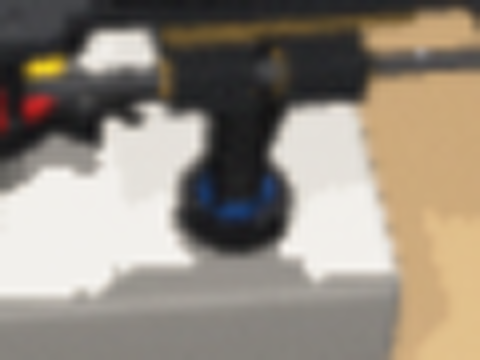

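The button is flush in its collar (235,205) with a hard stop and 21 N on it, so it is fully down. I'll lift off, retreat and check.

```bash
python3 -m crank '[[[0,0,-3,0,-1],[0,0,-10,0,-1],[0,0,-30,0,-1],[0,0,-60,0,-1],[0,0,-95,0,-1],[0,-30,-120,0,-1],[0,-70,-120,0,-1],[0,-110,-120,0,-1],[0,-145,-120,0,-1],[0,-160,-120,0,-1],[0,-160,-120,0,-1],[0,-160,-120,0,-1],[0,-160,-120,0,-1]]]'
python3 - <<'E'
from h import *
c=snap("side","pics/s7.png")
for a in(-40,-20,0,20,40):
    t=np.radians(a-13.75);u,v=np.round(px(c,[.517+.021*np.cos(t),.0243+.021*np.sin(t),.069])).astype(int);print(a,c["image"][v,u])
im=c["image"].astype(int);m=(im[...,2]>im[...,0]+60)&(im[...,2]>im[...,1]+30);m=m[200:225,345:375];print(m.sum(),np.argwhere(m).mean(0)+[200,345])
d=np.abs(im-cv2.imread("pics/side0.png")[:,:,::-1].astype(int)).sum(2)
for n,(u,v) in dict(yel=(345,164),red=(355,338),grn=(325,363),plum=(396,319),grey=(413,348),bottle=(315,123),syr=(244,196),bowl=(238,128)).items(): print(n,d[v-10:v+10,u-10:u+10].mean().round(1))
E
```

```text
time: 12.85
ee_pos: [0.428, -0.0164, 0.1846]
eef_rot: [0.786, 0.618, -0.0, 0.0]
ft_force: [-0.3, 0.4, -0.5]
width: 0.0005
grip_force: 0.0
-40 [225  76  41]
-20 [213 164  29]
0 [244 225  27]
20 [229 196  34]
40 [109 123  47]
63 [212.25396825 358.96825397]
yel 79.8
red 11.6
grn 12.3
plum 16.2
grey 19.0
bottle 90.4
syr 40.9
bowl 18.5
```

Yellow is still at the arrow and the button is back up, with exactly the same pixels as before the press. The arm is clear. The image differences at the jar and bottle look like the arm and its shadow, since it never went near them.

```bash
python3 -c "from bench import r; print(r.close_job())"
```

```text
the job is handed in; nothing more can be done
None
```

The wheel was turned two clicks from violet to yellow, matching the yellow-lidded jar on the pad; the print button was pressed fully down and came back up, and the job was handed in at about 13 s (no verdict was returned).

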